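# Turn up the inner zone of the hot plate

### The arm

A 7-joint arm with a two-finger parallel gripper is mounted at the origin on the work surface. World frame = base frame: x ahead of the robot, y to its left, z up, the work surface at z = 0. Lengths are in m, angles in rad, forces in N, time in s.
With the tool pointing down it reaches from about 0.35 to 0.9 m from the base axis. Payload 19.9 kg.
Tool frame: the origin (TCP) lies between the finger pads; the fingertips stand 22 mm ahead of it and the grasp point (between the pads) lies 3 mm ahead of it (bot.tip_extent is the distance from the TCP to the fingertips, in m); z points along the fingers, y is the direction in which the jaws open and shut (so a half turn about z gives the same grasp; the last joint's range is limited). The gripper opens to 94 mm and grips with 3 to 60 N. Pads are 16 mm wide; open, the fingers measure 119 mm over their backs; the gripper's body (75 mm by 177 mm) begins 78 mm behind the grasp point.
Start: joints at [1.163, 0.417, -0.01, 1.614, 0.005, 1.111, -0.053], TCP at [0.224, -0.584, 0.227] pointing down, gripper open.
Joint ranges: [-2.81, 2.81], [-0.39, 2.02], [-1.27, 1.25], [0.06, 2.57], [-1.19, 4.33], [0.19, 2], [-2.82, 2.82]. Speed limits (rad/s): [1.89, 1.89, 2.39, 2.39, 3.01, 3.01, 3.01].

### API

Orientations are given as a unit quaternion [w, x, y, z].
In Python, from cell import get_obs, snapshot, bot gives the robot as it stands. The module is installed in compiled form; this text tells all that it offers.
- The arm moves only by the tool move_arm, never from a script. Its argument "increments" is a list of rows, each an object of numbers: "x", "y", "z": the shift along the tool's x, y, z in units of 50 mm (1.0 is 50 mm); "yaw": the turn about the tool's z in degrees; "fingers": the closure, from 0 (fully open) to 1 (shut). In form: [{"x": .., "y": .., "z": .., "yaw": .., "fingers": ..}, ...]. A call has 1 to 12 rows; each row shifts and turns the pose as measured when the row begins, along the tool's axes as they then stand; what a row does not reach is not made up. A row lasts 1/8 s, in which the tool goes at most 62.5 mm and 10.7 degrees, less where a joint would pass 70% of its speed; a pose out of reach is approached as far as the arm can. A call is refused whole if a number of a shift passes 1 or a number of a turn 10.7, either way. A call with a gripper value outside its range is refused whole. The fingers move at their own pace and stop on an object; "newtons" is the grip in N (left out, the last holds). Time passes only in rows, so rows that do not move let the fingers close. It gives the time, the measured TCP pose, the force and the opening at its end, in the units of the state.
- get_obs(): the state, without advancing time (a new reading comes with each control period).
- snapshot(name): name is "scene" or "side" or "wrist"; returns a dict with "image" (420x560x3 uint8, red, green, blue), "camera_matrix" (3x3 intrinsics, pixels), "k1" (the pictures are not rectified: a ray, as slopes to the right and down, at radius r is drawn at 1 + k1 r^2 times it, then the intrinsics apply), "rvec" (rotation vector, rad) and "tvec" (3), from world to camera coordinates, as OpenCV has them. Camera axes: x right, y down, z forward; pixel columns grow to the right and rows downward; lengths in m; the calibration is good to about 2 mm. A picture is of the moment at which its call begins. There is no depth.
- bot.sign_off(): hands the job in, once; it reports no verdict.
The state is a dict: "time": time; "q": joint angles; "qd": joint speeds; "joint_efforts": joint torques, N m; "position": TCP position; "tcp_rot": TCP orientation; "wrist_force": force on the tool from outside, world axes, zero at the start; "moment": the same for the moment, N m; "gripper_width": finger opening in m.
Only numpy, scipy, OpenCV 4.12 (cv2) and the standard library are available. Lean on these libraries where they do the work, as an engineer would, in place of code of your own. Each camera call takes 0.05 s, during which the arm holds its last target. There are 200 camera calls.

### The job

The small pot stands on the inner cooking zone of the hot plate. On the two-tier control, turn the inner knob (the tall bar on top) clockwise until its pointed nose is in line with the raised bar mark on the dial plate, and let go. Do not turn the wide outer ring under it, and leave the one-piece timer knob beside it alone.

Things in the scene. Friction and masses are not known exactly. Their poses are not given: they have to be found in the camera images.
- inner_knob (a joint): Angle (rad) of the inner knob of the two-tier control on the hot plate; grows clockwise seen from above, vertical axis. 0 = nose at the dial's first dot, on the side towards the robot; 1.571 = nose exactly at the raised bar mark, a quarter turn clockwise from that dot. Range -0.3 to 3.4; light friction (0.05 N m), stays where it is left.
- inner_grip (a point): Point on the inner knob's axis, inside its upright black grip bar; turns with it, z up. Bar 14 mm thick (along this y), 40 mm long (along x, centred), plus a 7 mm pointed nose at the -x end with a pale line on top. Bar top 12 mm above this point; outer ring's flat top (36 mm radius) 26 mm below it, with a collar (radius 18, 4 mm high) at the bar's foot.
- ring_rib (a point): Tip of the one large rib of the outer ring (metal ribbed disc 72 mm across, 14 mm high, under the inner knob on the same axis), level with the ring's top, about 42 mm from the axis; turns with the ring. The ring turns easily (0.025 N m), is not geared to the inner knob. Under it a steel dial plate 120 mm across: four dots and one raised pale bar mark.
- timer_nose (a point): Point on the top rim of the one-piece timer knob (round, ribbed, 48 mm across, 24 mm high, pale line on top), 24 mm from its axis; turns with it. It stands on its own round plate about 200 mm to the left or right of the two-tier control.

How it is judged:
By the outcome, as a careful person would: the job done as asked, in the order asked, and still so for the second after the job is handed in, with the robot touching nothing.
It also fails if it takes over 40 s, if anything falls off the work surface, if the arm or the gripper's body presses on something with over 40 N, if the wrist force passes 120 N, or if a joint passes its speed limit or range.

## Working session

There is one attempt and no reset: what is moved stays moved. The work goes in short steps, Python scripts to look and compute and a tool call to move; the robot and the scene stay as the last step left them, time stands still between calls to the robot, and variables do not carry over. Pictures are saved under pics/ and viewed, about 8 in all and at most 12, crops included, and the job is handed in when it is done.

Besides the shell and the picture viewer there is one more tool, called after ">>>" by a JSON object that holds its "method" and its "body", one argument or row to a line. move_arm: Moves the arm, as the interface text tells. Its arguments: {"type":"object","properties":{"increments":{"type":"array"},"newtons":{"type":"number"}},"required":["increments"]}

```bash
mkdir -p pics
cat > h.py <<'E'
import numpy as np, cv2
from cell import get_obs, snapshot, bot
def snap(n,f):
    s=snapshot(n); np.savez('pics/'+f+'.npz',**s); cv2.imwrite('pics/'+f+'.png',s['image'][:,:,::-1]); return s
def pix2plane(s,u,v,z):
    K=np.array(s['camera_matrix']);k=float(s['k1'])
    d=np.array([(u-K[0,2])/K[0,0],(v-K[1,2])/K[1,1]]);p=d.copy()
    for _ in range(30): p=d/(1+k*(p@p))
    R=cv2.Rodrigues(np.array(s['rvec'],float))[0];t=np.array(s['tvec'],float).ravel()
    c=-R.T@t; r=R.T@np.array([p[0],p[1],1]); return c+r*(z-c[2])/r[2]
def proj(s,P):
    return cv2.projectPoints(np.array([P],float),np.array(s['rvec'],float),np.array(s['tvec'],float),np.array(s['camera_matrix']),np.array([float(s['k1']),0,0,0]))[0].ravel()
E
python3 - <<'E'
from h import *
a=snap('scene','a');b=snap('side','b')
cv2.imwrite('pics/ab.png',cv2.resize(np.vstack([a['image'],b['image']])[:,:,::-1],None,fx=.71,fy=.71))
for s in(a,b):
    R=cv2.Rodrigues(s['rvec'])[0];print(-R.T@s['tvec'].ravel(),s['k1'],s['camera_matrix'][0])
print(get_obs())
E
```

```text
[0.84295649 0.43336774 0.52072659] -0.16696583442373045 [528.01557188   0.         274.28224208]
[ 0.31467718 -0.42957551  0.70784094] 0.0449526707908654 [472.12283573   0.         278.27702331]
{'time': 0.1, 'q': array([ 1.16349703,  0.4179295 , -0.01031404,  1.61407639,  0.00468822,
        1.11070715, -0.05301282]), 'qd': array([-0.00105868, -0.00169528,  0.00075169, -0.00123539, -0.00166344,
       -0.00017363, -0.0004645 ]), 'joint_efforts': array([ 3.14436009e-03, -8.52586985e+01,  6.41262978e-01, -4.26699865e+01,
       -4.87115420e-02,  1.62580580e-02, -2.06371419e-05]), 'position': array([ 0.22345284, -0.58336609,  0.22689408]), 'tcp_rot': array([-5.31524965e-04,  9.83320299e-01,  1.81881525e-01, -1.34115023e-04]), 'wrist_force': array([-0.90077728,  0.92066487, -0.09133913]), 'moment': array([-0.00093856,  0.01705893,  0.0526819 ]), 'gripper_width': 0.09416022211152948}
```

View pics/ab.png

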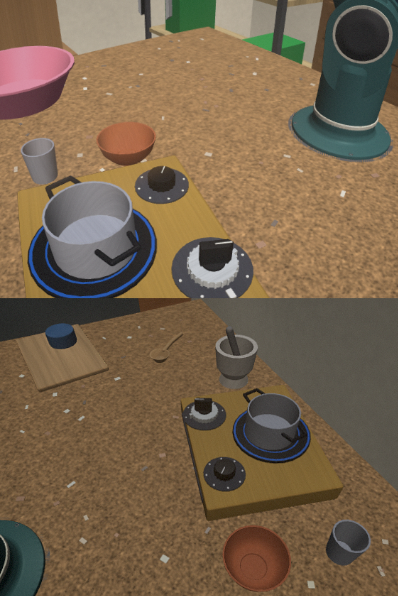

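The scene view (top) shows the two-tier control near (300,370) and the timer near (228,255), both in full-size pixels. The side view (bottom) shows the control near (287,160). I'll enlarge crops of both.

Run:
```python
from h import *
a=np.load('pics/a.npz')['image'][320:420,225:375];b=np.load('pics/b.npz')['image'][125:185,245:335]
a=cv2.resize(a,(750,500)) [:, :];b=cv2.resize(b,(750,500))
cv2.imwrite('pics/c1.png',cv2.resize(np.vstack([a,b]),(450,600))[:,:,::-1])
```

```text
(no output)
```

View pics/c1.png

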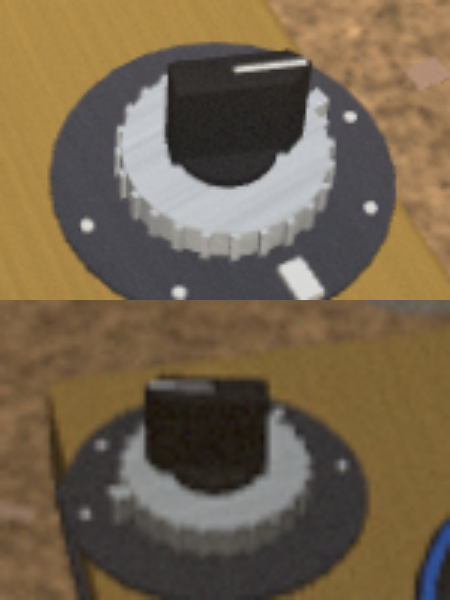

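The crop shows the nose pointing right in the scene view, with its pale line ending at about (307,63). The bar mark is at (301,278) in the crop, and the dots are visible. In the side view the line runs from (215,386) to (150,386). I'll triangulate these points.

Run:
```python
from h import *
a=dict(np.load('pics/a.npz'));b=dict(np.load('pics/b.npz'))
A=lambda u,v:(225+u/3,320+v/3)
B=lambda u,v:(245+u/5,125+v/5)
from scipy.optimize import least_squares
def tri(pa,pb):
    r=least_squares(lambda P:np.r_[proj(a,P)-pa,proj(b,P)-pb],[.4,-.1,.1]);return r.x.round(4),r.fun.round(1)
print('nose',tri(A(307,63),B(150,386)));print('lineend',tri(A(233,70),B(215,386)))
da=[A(350,116),A(370,208),A(87,225),A(179,292)];db=[B(100,444),B(84,513),B(342,465)]
for i,p in enumerate(da):
    for j,q in enumerate(db):
        x,f=tri(p,q)
        if abs(f).max()<3:print(i,j,x,f)
for z in(.04,.05,.06):
    print(z,'mark',pix2plane(a,*A(301,278),z),[pix2plane(a,*p,z).round(3)[:2] for p in da],[pix2plane(b,*p,z).round(3)[:2] for p in db])
```

```text
nose (array([0.539 , 0.1376, 0.0406]), array([ -6.7,   1.1, -10.6,  -2.5]))
lineend (array([0.5636, 0.1234, 0.0409]), array([-5.5,  0.8, -8.9, -1.7]))
0.04 mark [0.59906698 0.2146427  0.04      ] [array([0.536, 0.171]), array([0.559, 0.207]), array([0.646, 0.152]), array([0.637, 0.193])] [array([0.526, 0.105]), array([0.507, 0.077]), array([0.603, 0.057])]
0.05 mark [0.60414033 0.21919258 0.05      ] [array([0.542, 0.176]), array([0.565, 0.212]), array([0.65 , 0.158]), array([0.641, 0.198])] [array([0.523, 0.097]), array([0.505, 0.07 ]), array([0.599, 0.05 ])]
0.06 mark [0.60921368 0.22374247 0.06      ] [array([0.548, 0.182]), array([0.571, 0.217]), array([0.654, 0.163]), array([0.645, 0.203])] [array([0.52 , 0.089]), array([0.502, 0.062]), array([0.594, 0.043])]
```

I forgot to subtract the 300 px offset of the lower half in the stacked crop. Redoing it.

Run:
```python
from h import *
a=dict(np.load('pics/a.npz'));b=dict(np.load('pics/b.npz'))
A=lambda u,v:(225+u/3,320+v/3)
B=lambda u,v:(245+u/5,65+v/5)
from scipy.optimize import least_squares
def tri(pa,pb):
    r=least_squares(lambda P:np.r_[proj(a,P)-pa,proj(b,P)-pb],[.4,-.1,.1]);return r.x.round(4),r.fun.round(1)
print('nose',tri(A(307,63),B(150,386)));print('lineend',tri(A(233,70),B(215,386)))
da=[A(350,116),A(370,208),A(87,225),A(179,292)];db=[B(100,444),B(84,513),B(342,465)]
for i,p in enumerate(da):
    for j,q in enumerate(db):
        x,f=tri(p,q)
        if abs(f).max()<1.5:print(i,j,x,f)
for z in(.05,.06):
    print(z,'mark',pix2plane(a,*A(301,278),z),[pix2plane(a,*p,z).round(3)[:2] for p in da],[pix2plane(b,*p,z).round(3)[:2] for p in db])
    print('rib',pix2plane(a,*A(325,103),z+.014),pix2plane(b,*B(120,492),z+.014))
```

```text
nose (array([0.5864, 0.1921, 0.1247]), array([-0.3,  0.1, -0.6, -0.1]))
lineend (array([0.6082, 0.1805, 0.1255]), array([-0.2,  0. , -0.5, -0.1]))
0 0 [0.5703 0.2006 0.0944] [ 0.1 -0.   0.2  0.1]
0 1 [0.5571 0.1891 0.0734] [-0.1  0.  -0.1 -0. ]
1 0 [0.5787 0.2229 0.0732] [-0.   0.  -0.1 -0. ]
1 1 [0.5654 0.212  0.0503] [-0.2  0.  -0.4 -0.1]
2 2 [0.6598 0.171  0.0731] [-0.1  0.  -0.3 -0. ]
0.05 mark [0.60414033 0.21919258 0.05      ] [array([0.542, 0.176]), array([0.565, 0.212]), array([0.65 , 0.158]), array([0.641, 0.198])] [array([0.588, 0.247]), array([0.566, 0.212]), array([0.673, 0.192])]
rib [0.5542667  0.17388151 0.064     ] [0.57848933 0.20298426 0.064     ]
0.06 mark [0.60921368 0.22374247 0.06      ] [array([0.548, 0.182]), array([0.571, 0.217]), array([0.654, 0.163]), array([0.645, 0.203])] [array([0.584, 0.236]), array([0.562, 0.202]), array([0.667, 0.183])]
rib [0.56058755 0.17956294 0.074     ] [0.57439186 0.19315948 0.074     ]
```

Run:
```python
from h import *
from scipy.optimize import least_squares
a=dict(np.load('pics/a.npz'));b=dict(np.load('pics/b.npz'))
A=lambda u,v:(225+u/3,320+v/3)
P=np.array([pix2plane(a,*A(*p),.0732)[:2] for p in[(350,116),(370,208),(87,225),(179,292)]])
m=pix2plane(a,*A(301,278),.0745)[:2]
r=least_squares(lambda c:np.hypot(*(P-c[:2]).T)-c[2],[.61,.17,.05]);c=r.x[:2];print(P,r.x,r.fun)
print('ang',[np.degrees(np.arctan2(*(p-c)[::-1])).round(1) for p in P],'mark',np.degrees(np.arctan2(*(m-c)[::-1])),np.hypot(*(m-c)))
n=np.array([.5864,.1921]);l=np.array([.6082,.1805])
print('nose',np.degrees(np.arctan2(*(n-c)[::-1])),np.hypot(*(n-c)),np.degrees(np.arctan2(*(n-l)[::-1])),l-c)
print('rib',[pix2plane(a,*A(325,103),.087),pix2plane(b,245+24,65+98.4,.087)])
o=get_obs();from scipy.spatial.transform import Rotation as Ro
R=Ro.from_quat(o['tcp_rot'][[1,2,3,0]]).as_matrix();print(R.round(4),o['position'])
```

```text
[[0.55691187 0.18902677]
 [0.57871883 0.22289514]
 [0.65973213 0.17111132]
 [0.65104298 0.21005182]] [0.60833813 0.17998311 0.05218494] [ 3.04609080e-05 -4.33527021e-05 -3.08142189e-05  4.37062874e-05]
ang [np.float64(170.0), np.float64(124.6), np.float64(-9.8), np.float64(35.1)] mark 80.71585368772537 0.05102509756348247
nose 151.0872036933218 0.025061931460056072 151.98210645354536 [-0.00013813  0.00051689]
rib [array([0.56880465, 0.18694881, 0.087     ]), array([0.56906514, 0.18038726, 0.087     ])]
[[ 9.338e-01  3.577e-01 -5.000e-04]
 [ 3.577e-01 -9.338e-01  1.000e-03]
 [-1.000e-04 -1.100e-03 -1.000e+00]] [ 0.22345284 -0.58336609  0.22689408]
```

Run:
```python
from h import *
from scipy.optimize import least_squares
a=dict(np.load('pics/a.npz'));b=dict(np.load('pics/b.npz'))
k=1/.71
def tri(pa,pb):
    r=least_squares(lambda P:np.r_[proj(a,P)-pa,proj(b,P)-pb],[.6,0,.1]);return r.x.round(3),r.fun.round(1)
print('pot rim c',tri(np.array([89,212])*k,np.array([273,110])*k))
for n,p in dict(l=(249,110),r=(299,110)).items(): print('rim',n,pix2plane(b,p[0]*k,p[1]*k,.14))
print('mortar',pix2plane(b,233*k,87*k,.0),'bowl',pix2plane(b,256*k,285*k,.0))
```

```text
pot rim c (array([0.731, 0.05 , 0.152]), array([-0.2, -0. , -0.4,  0. ]))
rim l [0.68700036 0.08606728 0.14      ]
rim r [0.79825043 0.03279358 0.14      ]
mortar [0.78841429 0.33404805 0.        ] bowl [ 0.52015711 -0.25233907  0.        ]
```

>>> {"method": "move_arm", "body": {
  "increments": [
    {"x":0.63,"y":-0.575,"z":-0.05,"fingers":0.5},
    {"x":0.63,"y":-0.575,"z":-0.05},
    {"x":0.63,"y":-0.575},
    {"x":0.63,"y":-0.575},
    {"x":0.63,"y":-0.575},
    {"x":0.63,"y":-0.575},
    {"x":0.63,"y":-0.575},
    {"x":0.63,"y":-0.575},
    {"x":0.63,"y":-0.575},
    {"x":0.63,"y":-0.575},
    {"x":0.63,"y":-0.575},
    {"x":0.63,"y":-0.575}
  ],
  "newtons": 15
}}

```text
invalid input at $.increments[0]: expected keys x, y, z, yaw, fingers
```

>>> {"method": "move_arm", "body": {
  "increments": [
    {"x":0.63,"y":-0.575,"z":-0.05,"yaw":0,"fingers":0.5},
    {"x":0.63,"y":-0.575,"z":-0.05,"yaw":0,"fingers":0.5},
    {"x":0.63,"y":-0.575,"z":0,"yaw":0,"fingers":0.5},
    {"x":0.63,"y":-0.575,"z":0,"yaw":0,"fingers":0.5},
    {"x":0.63,"y":-0.575,"z":0,"yaw":0,"fingers":0.5},
    {"x":0.63,"y":-0.575,"z":0,"yaw":0,"fingers":0.5},
    {"x":0.63,"y":-0.575,"z":0,"yaw":0,"fingers":0.5},
    {"x":0.63,"y":-0.575,"z":0,"yaw":0,"fingers":0.5},
    {"x":0.63,"y":-0.575,"z":0,"yaw":0,"fingers":0.5},
    {"x":0.63,"y":-0.575,"z":0,"yaw":0,"fingers":0.5},
    {"x":0.63,"y":-0.575,"z":0,"yaw":0,"fingers":0.5},
    {"x":0.63,"y":-0.575,"z":0,"yaw":0,"fingers":0.5}
  ],
  "newtons": 15
}}

```text
time: 1.6
position: [0.457, -0.1127, 0.23]
tcp_rot: [-0.002, 0.984, 0.179, -0.002]
wrist_force: [1.1, -1.0, -0.4]
gripper_width: 0.0467
```

>>> {"method": "move_arm", "body": {
  "increments": [
    {"x":0.6,"y":-0.54,"z":0,"yaw":0,"fingers":0.5},
    {"x":0.6,"y":-0.54,"z":0,"yaw":0,"fingers":0.5},
    {"x":0.6,"y":-0.54,"z":0,"yaw":0,"fingers":0.5},
    {"x":0.6,"y":-0.54,"z":0,"yaw":0,"fingers":0.5},
    {"x":0.6,"y":-0.54,"z":0,"yaw":0,"fingers":0.5},
    {"x":0.6,"y":-0.54,"z":0,"yaw":0,"fingers":0.5},
    {"x":0.6,"y":-0.54,"z":0,"yaw":0,"fingers":0.5},
    {"x":0.6,"y":-0.54,"z":0,"yaw":0,"fingers":0.5},
    {"x":0,"y":0,"z":0,"yaw":-10,"fingers":0.5},
    {"x":0,"y":0,"z":0,"yaw":-10,"fingers":0.5},
    {"x":0,"y":0,"z":0,"yaw":-10,"fingers":0.5},
    {"x":0,"y":0,"z":0,"yaw":-10,"fingers":0.5}
  ]
}}

```text
time: 3.1
position: [0.6077, 0.1874, 0.2263]
tcp_rot: [-0.004, 0.857, 0.515, -0.004]
wrist_force: [1.0, -0.5, 0.4]
gripper_width: 0.0469
```

>>> {"method": "move_arm", "body": {
  "increments": [
    {"x":0,"y":0,"z":0,"yaw":-10,"fingers":0.5},
    {"x":0,"y":0,"z":0,"yaw":-10,"fingers":0.5},
    {"x":0,"y":0,"z":0,"yaw":-10,"fingers":0.5},
    {"x":0,"y":0,"z":0,"yaw":-10,"fingers":0.5},
    {"x":0,"y":0,"z":0,"yaw":-10,"fingers":0.5},
    {"x":0,"y":0,"z":0,"yaw":-10,"fingers":0.5},
    {"x":0,"y":0,"z":0,"yaw":-10,"fingers":0.5},
    {"x":0,"y":0,"z":0,"yaw":-10,"fingers":0.5},
    {"x":0,"y":0,"z":0,"yaw":0,"fingers":0.5}
  ]
}}

```text
time: 4.22
position: [0.6065, 0.186, 0.223]
tcp_rot: [-0.008, 0.304, 0.953, -0.002]
wrist_force: [-0.8, 0.8, -0.3]
gripper_width: 0.047
```

```bash
cat >> h.py <<'E'
from scipy.spatial.transform import Rotation as Ro
def rel(target=(.6083,.18,.120)):
    o=get_obs();R=Ro.from_quat(np.array(o['tcp_rot'])[[1,2,3,0]]).as_matrix()
    print('t',o['time'],'pos',np.round(o['position'],4),'xang',np.degrees(np.arctan2(R[1,0],R[0,0])).round(2),'tilt z',R[:,2].round(3),'q7',o['q'][6].round(2),'w',o['gripper_width'])
    print('units',(R.T@(np.array(target)-o['position'])/.05).round(3),'F',np.round(o['wrist_force'],1),'M',np.round(o['moment'],2))
E
python3 - <<'E'
from h import *
rel();snap('wrist','w1')
E
```

```text
t 4.225 pos [0.6065 0.186  0.223 ] xang 144.65 tilt z [-0.016  0.002 -1.   ] q7 0.23 w 0.04700032721851742
units [-0.129 -0.06   2.059] F [-0.8  0.8 -0.3] M [-0.04 -0.15  0.01]
```

View pics/w1.png

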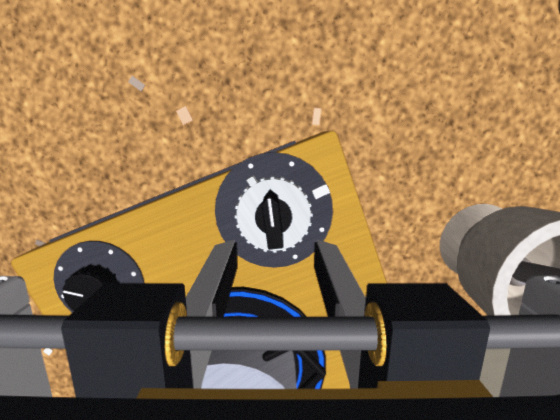

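The wrist view shows the bar between the jaws' axes with its nose up at (270,190), the mark at (320,191) and the ring rib at (250,182). I'll cross-check the axis and angles from here.

Run:
```python
from h import *
from scipy.optimize import least_squares
s=dict(np.load('pics/w1.npz'))
P=np.array([pix2plane(s,*p,.0735)[:2] for p in[(250,166),(292,163),(322,229),(298,257)]])
r=least_squares(lambda c:np.hypot(*(P-c[:2]).T)-c[2],[.61,.17,.05]);c=r.x[:2];print(r.x,r.fun)
an=lambda p:np.degrees(np.arctan2(p[1],p[0])).round(1)
print([an(p-c) for p in P],'mark',an(pix2plane(s,320,191,.0745)[:2]-c),'rib',an(pix2plane(s,250,182,.087)[:2]-c))
n=pix2plane(s,270,191,.125)[:2];print('nose',n,an(n-c),np.hypot(*(n-c)))
cv2.imwrite('pics/w1c.png',cv2.resize(s['image'][145:275,210:340,::-1],None,fx=4.5,fy=4.5,interpolation=cv2.INTER_CUBIC))
```

```text
[0.60924045 0.18200976 0.05315366] [-0.00044081  0.00063888 -0.00066524  0.00046716]
[np.float64(170.0), np.float64(124.7), np.float64(36.5), np.float64(-6.5)] mark 81.2 rib 177.3
nose [0.58207729 0.19892866] 148.1 0.032001349489028025
```

View pics/w1c.png

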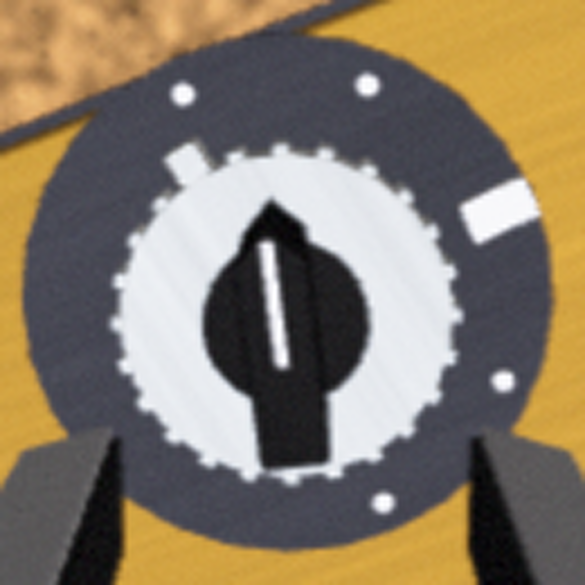

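The crop gives sharper positions: dots at (183,94), (368,85), (504,381) and (383,503), the mark at (500,211), the pale line from (265,242) to (285,367), and the rib at (185,165).

Run:
```python
from h import *
from scipy.optimize import least_squares
s=dict(np.load('pics/w1.npz'))
C=lambda u,v,z:pix2plane(s,210+(u-1.75)/4.5,145+(v-1.75)/4.5,z)[:2]
P=np.array([C(*p,.0735) for p in[(183,94),(368,85),(504,381),(383,503)]])
r=least_squares(lambda c:np.hypot(*(P-c[:2]).T)-c[2],[.61,.17,.05]);c=r.x[:2];print(r.x,r.fun)
an=lambda p:np.degrees(np.arctan2(p[1],p[0])).round(1)
print([an(p-c) for p in P],'mark',an(C(500,211,.0745)-c),'rib',an(C(183,168,.087)-c))
n=C(265,242,.125);l=C(285,367,.125);print('line',n,l,an(n-l),'tail',C(295,467,.125),'tip',C(271,202,.122),'nose-c',an(C(271,202,.122)-c))
rel()
```

```text
[0.60860787 0.18274956 0.05223443] [ 4.56604200e-05 -6.45666843e-05  6.45300330e-05 -4.56237687e-05]
[np.float64(170.2), np.float64(125.0), np.float64(35.0), np.float64(-10.2)] mark 79.6 rib 177.9
line [0.58642037 0.19428904] [0.60814722 0.18336229] 153.3 tail [0.62557081 0.17332094] tip [0.58134963 0.19919183] nose-c 148.9
t 4.275 pos [0.6064 0.186  0.223 ] xang 144.5 tilt z [-0.016  0.002 -1.   ] q7 0.22 w 0.04706055509416541
units [-0.129 -0.06   2.06 ] F [ 0.3 -0.7  0.3] M [ 0.01 -0.11  0.02]
```

>>> {"method": "move_arm", "body": {
  "increments": [
    {"x":0,"y":0,"z":0,"yaw":-8,"fingers":0.5},
    {"x":-0.1,"y":-0.03,"z":0.6,"yaw":0,"fingers":0.5},
    {"x":0,"y":0,"z":0,"yaw":0,"fingers":0.5}
  ]
}}

```text
time: 4.65
position: [0.6097, 0.1823, 0.1925]
tcp_rot: [-0.008, 0.242, 0.97, -0.001]
wrist_force: [-0.3, 0.3, 0.5]
gripper_width: 0.0471
```

Run:
```python
from h import *
rel((.6085,.1812,.120))
```

```text
t 4.65 pos [0.6097 0.1823 0.1925] xang 152.0 tilt z [-0.016  0.001 -1.   ] q7 0.33 w 0.04713725378415888
units [-0.009 -0.022  1.451] F [-0.3  0.3  0.5] M [-0.01 -0.15  0.  ]
```

>>> {"method": "move_arm", "body": {
  "increments": [
    {"x":0,"y":-0.01,"z":0.5,"yaw":-0.5,"fingers":0.5},
    {"x":0,"y":-0.01,"z":0.5,"yaw":0,"fingers":0.5},
    {"x":0,"y":0,"z":0.3,"yaw":0,"fingers":0.5},
    {"x":0,"y":0,"z":0,"yaw":0,"fingers":0.5}
  ]
}}

```text
time: 5.15
position: [0.6095, 0.1831, 0.1304]
tcp_rot: [-0.006, 0.242, 0.97, -0.0]
wrist_force: [-0.1, -0.6, 0.7]
gripper_width: 0.047
```

Run:
```python
from h import *
rel((.6085,.1812,.120));
s=snap('wrist','w2');a=snap('scene','a2')
cv2.imwrite('pics/g.png',np.hstack([cv2.resize(s['image'][140:340,170:370],(400,400)),cv2.resize(a['image'][300:420,230:350],(400,400))])[:,:,::-1])
```

```text
t 5.15 pos [0.6095 0.1831 0.1304] xang 152.01 tilt z [-0.012  0.002 -1.   ] q7 0.29 w 0.04699445905752062
units [-0.004 -0.043  0.208] F [-0.1 -0.6  0.7] M [ 0.01 -0.14  0.05]
```

View pics/g.png

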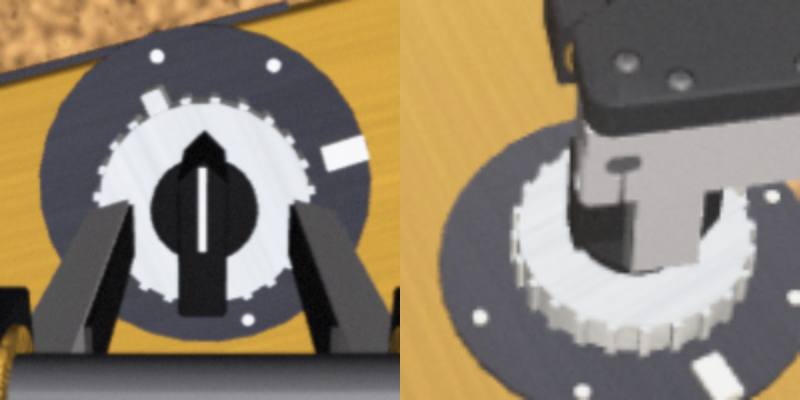

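The jaws straddle the bar and are aligned with it. The bar sits about 2–3 mm towards one finger, which agrees with the computed −y offset. I'll correct that, lower and close.

>>> {"method": "move_arm", "body": {
  "increments": [
    {"x":0,"y":-0.05,"z":0.1,"yaw":-0.5,"fingers":0.5},
    {"x":0,"y":0,"z":0.1,"yaw":0,"fingers":0.5},
    {"x":0,"y":0,"z":0,"yaw":0,"fingers":0.6}
  ]
}}

```text
time: 5.62
position: [0.6093, 0.1812, 0.1224]
tcp_rot: [-0.004, 0.237, 0.971, 0.0]
wrist_force: [0.2, -0.7, 0.4]
gripper_width: 0.0401
```

Run:
```python
from h import *
rel((.6085,.1812,.120));
```

```text
t 5.625 pos [0.6093 0.1812 0.1224] xang 152.52 tilt z [-0.009  0.003 -1.   ] q7 0.29 w 0.040087007485665516
units [ 0.013 -0.007  0.048] F [ 0.2 -0.7  0.4] M [ 0.02 -0.12  0.04]
```

Positioned within 1 mm. Closing.

>>> {"method": "move_arm", "body": {
  "increments": [
    {"x":0,"y":0,"z":0,"yaw":0,"fingers":0.8},
    {"x":0,"y":0,"z":0,"yaw":0,"fingers":1},
    {"x":0,"y":0,"z":0,"yaw":0,"fingers":1},
    {"x":0,"y":0,"z":0,"yaw":0,"fingers":1},
    {"x":0,"y":0,"z":0,"yaw":0,"fingers":1}
  ],
  "newtons": 15
}}

```text
time: 6.25
position: [0.6091, 0.1806, 0.1227]
tcp_rot: [-0.005, 0.238, 0.971, -0.0]
wrist_force: [-0.3, -0.6, -0.3]
gripper_width: 0.0137
```

Run:
```python
from h import *
rel((.6085,.1812,.122));
```

```text
t 6.25 pos [0.6091 0.1806 0.1227] xang 152.49 tilt z [-0.009  0.002 -1.   ] q7 0.29 w 0.013734463116473946
units [0.016 0.004 0.013] F [-0.3 -0.6 -0.3] M [-0.02 -0.1   0.01]
```

>>> {"method": "move_arm", "body": {
  "increments": [
    {"x":0,"y":0,"z":0,"yaw":5,"fingers":1},
    {"x":0,"y":0,"z":0,"yaw":8,"fingers":1},
    {"x":0,"y":0,"z":0,"yaw":8,"fingers":1},
    {"x":0,"y":0,"z":0,"yaw":8,"fingers":1},
    {"x":0,"y":0,"z":0,"yaw":8,"fingers":1},
    {"x":0,"y":0,"z":0,"yaw":0,"fingers":1}
  ]
}}

```text
time: 7.0
position: [0.6088, 0.1803, 0.1227]
tcp_rot: [-0.004, 0.541, 0.841, -0.002]
wrist_force: [-0.5, -1.3, -1.1]
gripper_width: 0.014
```

Run:
```python
from h import *
rel((.6085,.1812,.122));
```

```text
t 7.0 pos [0.6088 0.1803 0.1227] xang 114.43 tilt z [-0.01   0.001 -1.   ] q7 -0.29 w 0.014030956506838468
units [0.018 0.001 0.013] F [-0.5 -1.3 -1.1] M [-0.21 -0.17 -0.03]
```

>>> {"method": "move_arm", "body": {
  "increments": [
    {"x":0.01,"y":0,"z":0,"yaw":8,"fingers":1},
    {"x":0,"y":0,"z":0,"yaw":8,"fingers":1},
    {"x":0,"y":0,"z":0,"yaw":8,"fingers":1},
    {"x":0,"y":0,"z":0,"yaw":7,"fingers":1},
    {"x":0,"y":0,"z":0,"yaw":3,"fingers":1},
    {"x":0,"y":0,"z":0,"yaw":0,"fingers":1}
  ]
}}

```text
time: 7.75
position: [0.6084, 0.1803, 0.1226]
tcp_rot: [-0.003, 0.762, 0.648, -0.004]
wrist_force: [-1.3, -1.9, 0.9]
gripper_width: 0.0139
```

Run:
```python
from h import *
rel((.6085,.1812,.122));
```

```text
t 7.75 pos [0.6084 0.1803 0.1226] xang 80.72 tilt z [-0.01 -0.   -1.  ] q7 -0.81 w 0.013924384058163375
units [ 0.019 -0.001  0.013] F [-1.3 -1.9  0.9] M [-0.31 -0.1  -0.01]
```

>>> {"method": "move_arm", "body": {
  "increments": [
    {"x":0,"y":0,"z":0,"yaw":0.8,"fingers":1},
    {"x":0,"y":0,"z":0,"yaw":0,"fingers":1}
  ]
}}

```text
time: 8.0
position: [0.6084, 0.1802, 0.1226]
tcp_rot: [-0.003, 0.765, 0.644, -0.004]
wrist_force: [-2.0, -1.4, 1.1]
gripper_width: 0.0142
```

Run:
```python
from h import *
rel((.6085,.1812,.122));s=snap('wrist','w3')
cv2.imwrite('pics/w3c.png',cv2.resize(s['image'][130:280,190:340,::-1],None,fx=4,fy=4,interpolation=cv2.INTER_CUBIC))
```

```text
t 8.0 pos [0.6084 0.1802 0.1226] xang 80.13 tilt z [-0.011  0.    -1.   ] q7 -0.82 w 0.01424761738214439
units [ 0.019 -0.001  0.013] F [-2.  -1.4  1.1] M [-0.33  0.02 -0.03]
```

View pics/w3c.png

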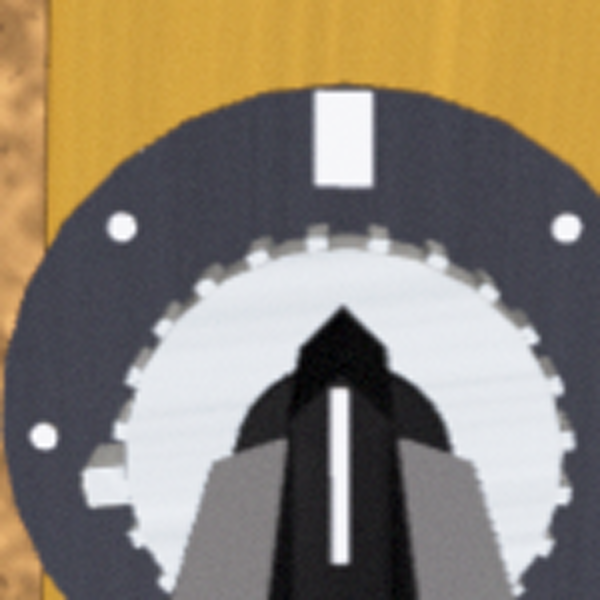

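The nose and its pale line point straight at the mark: tip at x≈343, mark centre at x≈344 in the crop. The rib is still just beyond the first dot. Releasing and rising.

>>> {"method": "move_arm", "body": {
  "increments": [
    {"x":0,"y":0,"z":0,"yaw":0,"fingers":0.6},
    {"x":0,"y":0,"z":0,"yaw":0,"fingers":0.5},
    {"x":0,"y":0,"z":0,"yaw":0,"fingers":0.5},
    {"x":0,"y":0,"z":-0.3,"yaw":0,"fingers":0.5},
    {"x":0,"y":0,"z":-0.6,"yaw":0,"fingers":0.5},
    {"x":0,"y":0,"z":-0.6,"yaw":0,"fingers":0.5},
    {"x":0,"y":0,"z":-0.6,"yaw":0,"fingers":0.5},
    {"x":0,"y":0,"z":0,"yaw":0,"fingers":0.5},
    {"x":0,"y":0,"z":0,"yaw":0,"fingers":0.5}
  ]
}}

```text
time: 9.18
position: [0.6097, 0.1812, 0.2354]
tcp_rot: [-0.003, 0.764, 0.645, -0.002]
wrist_force: [-0.6, 0.0, 0.1]
gripper_width: 0.0468
```

Run:
```python
from h import *
rel((.6085,.1812,.122));s=snap('wrist','w4')
cv2.imwrite('pics/w4c.png',cv2.resize(s['image'][130:280,190:340,::-1],None,fx=4,fy=4,interpolation=cv2.INTER_CUBIC))
```

```text
t 9.175 pos [0.6097 0.1812 0.2354] xang 80.27 tilt z [-0.008  0.002 -1.   ] q7 -0.76 w 0.046846962741105704
units [-0.006 -0.005  2.268] F [-0.6  0.   0.1] M [-0.02 -0.06  0.02]
```

View pics/w4c.png

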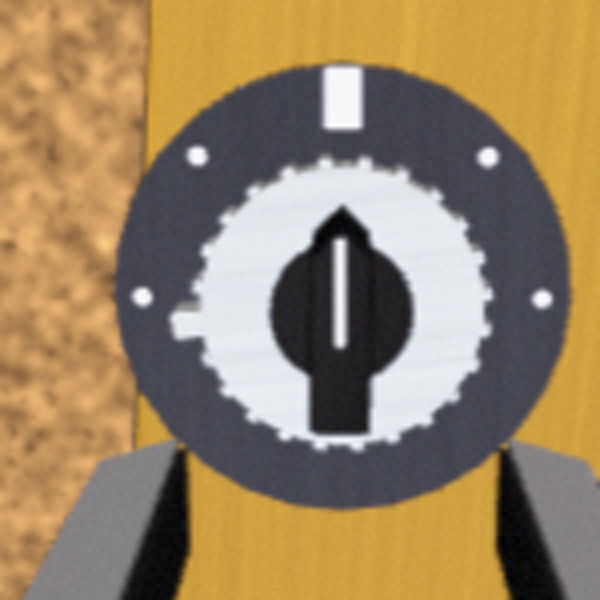

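The knob is released, with its line at x≈340.5 and the mark at x≈343 in the crop. I'll work out the final nose and rib angles before handing in.

Run:
```python
from h import *
from scipy.optimize import least_squares
s=dict(np.load('pics/w4.npz'))
C=lambda u,v,z:pix2plane(s,190+(u-1.5)/4,130+(v-1.5)/4,z)[:2]
P=np.array([C(*p,.0735) for p in[(142,297),(198,156),(488,157),(542,299)]])
c=least_squares(lambda c:np.hypot(*(P-c[:2]).T)-c[2],[.61,.17,.05]).x[:2]
an=lambda p:np.degrees(np.arctan2(p[1],p[0])).round(1)
print(c,[an(p-c) for p in P],'mark',an(C(343,98,.0745)-c),'rib',an(C(172,325,.087)-c))
print('line',an(C(340.5,238,.125)-C(340.5,347,.125)),'tip',an(C(342,208,.122)-C(340,435,.122)))
```

```text
[0.60826832 0.18231291] [np.float64(169.8), np.float64(124.8), np.float64(35.2), np.float64(-9.7)] mark 80.0 rib 175.2
line 80.3 tip 79.8
```

Run:
```python
from h import *
c=np.array([.6084,.1820])
an=lambda p:np.degrees(np.arctan2(*(p-c)[::-1])).round(1)
for f,u0,v0,k,box in(('w1',210,145,4.5,(155,215,140,190)),('w4',190,130,4,(160,200,305,345))):
    s=dict(np.load(f'pics/{f}.npz'));z=cv2.resize(s['image'][v0:v0+150,u0:u0+150],None,fx=k,fy=k,interpolation=cv2.INTER_CUBIC)
    g=z.min(2);v,u=np.nonzero(g>190);Q=np.array([pix2plane(s,u0+(a-1.6)/k,v0+(b-1.6)/k,.087)[:2] for a,b in zip(u,v) if box[0]<a<box[1] and box[2]<b<box[3]])
    r=np.hypot(*(Q-c).T);m=(r>.038)&(r<.046);print(f,m.sum(),an(Q[m].mean(0)),r[m].mean())
```

```text
w1 729 175.0 0.04046080139279364
w4 464 174.7 0.04033373515905521
```

The ring hasn't moved: its rib was at 175.0° before and is at 174.7° now. Handing in.

```bash
python3 -c "
from cell import bot
print(bot.sign_off())"
```

```text
the job is handed in; nothing more can be done
None
```

I turned the inner knob about 72° clockwise so its nose is in line with the raised bar mark, let go, and raised the gripper about 11 cm. The job was handed in at about 9 s of the 40 s allowed.

- **Nose against mark:** after release, the wrist camera put the pale line at 80.3° and the nose tip at 79.8°, with the mark at 80.0°. That is within about 0.5°.
- **Outer ring:** its rib was at 175.0° before and 174.7° after, so it did not move within measuring error. An earlier rib reading of 177.9° disagreed, because I had clicked a poor point. I measured it again the same way in both pictures.
- **Timer knob and forces:** the gripper never went near the timer knob, though I did not re-measure it. The wrist force readings stayed below about 3 N.

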